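# Press a tile down and feed it under the drag springs of a stencilling jig

### The arm

A 6-joint arm with a two-finger parallel gripper is mounted at the origin on a cart in front of the work surface, level with it; the furniture and walls round the work are solid. World frame = base frame: x ahead of the robot, y to its left, z up, the work surface at z = 0. Lengths are in m, angles in rad, forces in N, time in s.
With the tool pointing down it reaches from about 0.425 to 0.95 m from the base axis. Payload 3.5 kg.
Tool frame: the origin (TCP) lies between the finger pads; the fingertips stand 17 mm ahead of it and the grasp point (between the pads) lies 2 mm behind it; z points along the fingers, y is the direction in which the jaws open and shut (so a half turn about z gives the same grasp; the last joint's range is limited). The gripper opens to 85 mm and grips with 20 to 120 N. Pads are 22 mm wide; open, the fingers measure 114 mm over their backs; the gripper's body (76 mm by 85 mm) begins 54 mm behind the grasp point. The pads swing forward as they close: fully open they stand 13 mm farther back than shut.
Start: joints at [-1.314, 0.286, 1.577, -0, 1.279, -0.15], TCP at [0.267, -0.62, 0.248] pointing down, gripper open.
Joint ranges: [-2.77, 2.77], [-0.9, 2.22], [0.21, 2.48], [-1.53, 4.67], [0.24, 2.81], [-2.84, 2.84]. Speed limits (rad/s): [2.79, 2.79, 3.14, 3.14, 3.14, 3.14].

### API

Orientations are given as a unit quaternion [x, y, z, w].
In Python, from plant import ctrl gives the robot as it stands.
- The arm moves only by the tool carry_out, never from a script. Its argument "commands" is a list of rows, each an object with "delta_pos": the shift along the tool's x, y, z in m, a list of three; "delta_rot": the turn, a rotation vector about the tool's x, y, z in rad, a list of three; "claw": the opening in per cent of the stroke, from 0 (shut) to 100 (fully open). A call has 1 to 8 rows; each row is the pose to reach, as a shift and turn from the pose measured when the call began, along the tool's axes at that moment; what a row does not reach only later rows make up. A row lasts 1/12 s, in which the tool goes at most 41.7 mm and 7.16 degrees, less where a joint would pass 70% of its speed; a pose out of reach is approached as far as the arm can. A call with a gripper value outside its range is refused whole. The fingers move at their own pace and stop on an object; "force" is the grip in N (left out, the last holds). Time passes only in rows, so rows that repeat a pose let the fingers close. It gives the time, the measured TCP pose, the force and the opening at its end, in the units of the state.
- ctrl.get_state(): the state, without advancing time (a new reading comes with each control period).
- ctrl.read_camera(name): name is "side" or "top"; returns (picture, depth): 400x640x3 uint8, red, green, blue; 400x640 float32, m along the optical axis (not along the pixel's ray), 0 where there is no reading.
- ctrl.camera_info(name): a dict with "fx", "fy", "cx", "cy" (pixels), "rvec" (rotation vector, rad) and "tvec" (3), from world to camera coordinates, as OpenCV has them. Camera axes: x right, y down, z forward; pixel columns grow to the right and rows downward; lengths in m; the calibration is good to about 2 mm. A picture is of the moment at which its call begins. camera_info takes no time and is no camera call.
- ctrl.sign_off(): hands the job in, once; it reports no verdict.
The state is a dict: "time": time; "qpos": joint angles; "dq": joint speeds; "joint_efforts": joint torques, N m; "eef_pos": TCP position; "tcp_rot": TCP orientation; "contact_force": force on the tool from outside, world axes, zero at the start; "wrist_torque": the same for the moment, N m; "opening": opening from 0.0 (shut) to 1.0 (fully open).
Only numpy, scipy, OpenCV 4.12 (cv2) and the standard library are available. Lean on these libraries where they do the work, as an engineer would, in place of code of your own. Each camera call takes 0.05 s, during which the arm holds its last target.

### The job

Load the tile into the stencilling jig: with your fingertips press down hard on the orange finger pad of the sprung tile carriage, and keep it pressed while you push the carriage along the rails, so that the tile slides under the blue bridge and its spring leaves, until the carriage is fully home against the end stop; then let go and move clear. Only press and push, do not pick the tile up out of its nest, and leave the things around the jig where they are.

Things in the scene. Friction and masses are not known exactly. Their poses are not given: they have to be found in the camera images.
- jig: stencilling jig fixed to the bench: plywood base 440 x 270 x 12 mm (x from -240 to 200 mm); origin on the bench top. Its x axis is the feed direction (roughly to the robot's left), z up. Steel guide rails along x at y = +-113 mm, 28 mm high. Steel end stop 34 mm high at x = 168 mm, which the platen's front edge meets
- bridge (a point): middle of the underside of the blue bridge bar across the track: 42 mm along x in the jig's frame, 37 mm above the bench; the bar is 14 mm wide along x, its top at 51 mm, cap nuts on its end posts (y = +-127 mm) at 56 mm. The unpressed tile stands 4 mm too high and strikes the bar; fully pressed it clears it by 4 mm
- leaf_tips (a point): midway between the lower ends of the two spring-steel leaves (34 mm wide, at y = +-50 mm) that slope down from the bridge in the feed direction: at x = 87 mm in the jig's frame, 29 mm above the bench. The tile lifts them as it passes, and each presses on it with about 2 to 3 N
- tile: stencilled tile 200 x 200 x 9 mm, 0.66 kg, loose in the carriage's nest; origin at the centre of its underside, x axis in the feed direction, z up. At the start its centre is at x = -85 mm, y = 0 in the jig's frame, its top 41 mm above the bench (33 mm when fully pressed)
- nest (a point): centre of the seat of the nest in the aluminium platen (213 x 213 mm; rim 4 mm high and 5 mm wide round the tile, 1.5 mm play each side), where the tile's underside rests; axes as the jig's. Platen and tile travel with the carriage
- carriage (a joint): travel of the carriage along the jig's x axis in m: 0 at the start, 0.145 fully home against the end stop; stays where it is left (about 1 N friction; the leaves add some 5 N of drag)
- platen (a joint): how far the sprung platen is pressed down in m: 0 up, 0.008 fully down at a hard stop. It takes about 3 N to start, 9 N at 4 mm, 15 N fully down; released, it springs up until the tile meets the underside of the bridge bar, if under it
- pad_block: bystander: brown dabbing block 50 x 90 x 39 mm, origin under its centre
- paint_pot: bystander: paint pot with blue cap, 64 mm across, 70 mm high, origin under its centre
- marker: bystander: white marker pen with a black cap, 17 x 135 x 16 mm, origin under its centre
- tape_roll: bystander: roll of masking tape lying flat, 98 mm across, 25 mm high, origin under its centre
- finger_pad (a point): centre of the top of the flat orange finger pad at the rear of the platen: 42 mm along x, 52 mm along y; 129 mm behind the nest's centre (x = -214 mm in the jig's frame at the start), 33 mm above the bench up, 25 mm pressed. At its front, 21.5 mm from this point, an orange ledge rises 13 mm above the pad: the fingers push forward against it. It moves with the platen

How it is judged:
On the way, in this order (a step that is already met when the one before it is completed fails the run):
1. the fingers press the carriage's platen down more than 3.5 mm before it is pushed under the bridge (value of joint platen above 0.0035 m and value of joint carriage below 0.03 m and (contact force between the fingers and jig above 3 N or contact force between the fingers and tile above 3 N)), for 0.1 s.
2. still pressed down by the fingers, the tile is part-way under the drag springs (carriage past 80 mm) (value of joint platen above 0.0035 m and value of joint carriage above 0.08 m and (contact force between the fingers and jig above 3 N or contact force between the fingers and tile above 3 N)), for 0.1 s.
At the end, for the whole second after the job is handed in: the carriage is within 4 mm of its end stop (travel over 141 mm), the tile lies flat in its nest (within 5 mm of its centre, not more than 2 mm off the seat), still held down under the bridge (platen more than 2 mm down) and at rest (value of joint carriage above 0.141 m and value of joint platen above 0.002 m and z of tile in the frame of nest below 0.002 m and horizontal distance between tile and nest below 0.005 m and linear speed of tile below 0.01 m/s); the robot touches nothing.
It fails at once if the tile is lifted out of its nest (more than 8 mm above the seat) (z of tile in the frame of nest above 0.008 m).
It fails at once if a bystander is moved more than 20 mm (distance of any of pad_block, paint_pot, marker, tape_roll from where it was at the start of the episode above 0.02 m).
It also fails if it takes over 35 s, if anything falls off the work surface, if the arm or the gripper's body presses on something with over 40 N, if the wrist force passes 120 N, or if a joint passes its speed limit or range.

## Working session

There is one attempt and no reset: what is moved stays moved. The work goes in short steps, Python scripts to look and compute and a tool call to move; the robot and the scene stay as the last step left them, time stands still between calls to the robot, and variables do not carry over. Pictures are saved under pics/ and viewed, and the job is handed in when it is done.

Besides the shell and the picture viewer there is one more tool, called after "Call:" by a JSON object that holds its "api" and its "payload". carry_out: Moves the arm, as the interface text tells. Its arguments: {"type":"object","properties":{"commands":{"type":"array"},"force":{"type":"number"}},"required":["commands"]}

```bash
mkdir -p pics; ls; cat > h.py <<'E'
import numpy as np, cv2
from plant import ctrl
def cam(n):
    i=ctrl.camera_info(n);R,_=cv2.Rodrigues(np.array(i['rvec'],float));return i,R,np.array(i['tvec'],float).ravel()
def onplane(n,u,v,z):
    i,R,t=cam(n);d=R.T@np.array([(u-i['cx'])/i['fx'],(v-i['cy'])/i['fy'],1]);c=-R.T@t
    return c+d*(z-c[2])/d[2]
def proj(n,p):
    i,R,t=cam(n);q=R@np.array(p)+t;return i['fx']*q[0]/q[2]+i['cx'],i['fy']*q[1]/q[2]+i['cy']
E
python3 - <<'E'
from h import *
for n in('top','side'):
    p,d=ctrl.read_camera(n);cv2.imwrite(f'pics/{n}0.png',p[:,:,::-1]);np.savez(f'{n}0.npz',p=p,d=d)
    i,R,t=cam(n);print(n,-R.T@t,i['fx'])
print(ctrl.get_state())
E
```

```text
pics
top [ 0.28163077 -0.01306873  1.51822676] 469.7362821165237
side [ 0.03788963 -1.36444701  0.82419295] 482.81835567303006
{'time': 0.1, 'qpos': array([-1.31398156e+00,  2.87111956e-01,  1.57804874e+00,  3.68961143e-06,
        1.27858806e+00, -1.49992842e-01]), 'dq': array([ 1.56727817e-03, -7.55241805e-04, -2.59518146e-03, -1.56231389e-03,
       -6.34251911e-05, -2.07467550e-04]), 'joint_efforts': array([ 6.28293546e-04, -4.07295942e+01, -2.93699080e+01, -1.34514812e-04,
        3.40077560e-03,  1.07541598e-05]), 'eef_pos': array([ 0.2669717 , -0.61934878,  0.24705238]), 'tcp_rot': array([ 9.79384208e-01,  2.02003491e-01, -5.57887111e-05, -1.07660518e-03]), 'contact_force': array([-0.06222995, -0.47288197, -0.10022077]), 'wrist_torque': array([0.02610724, 0.08717845, 0.02184631]), 'opening': 1.0020334796334835}
```

View pics/top0.png

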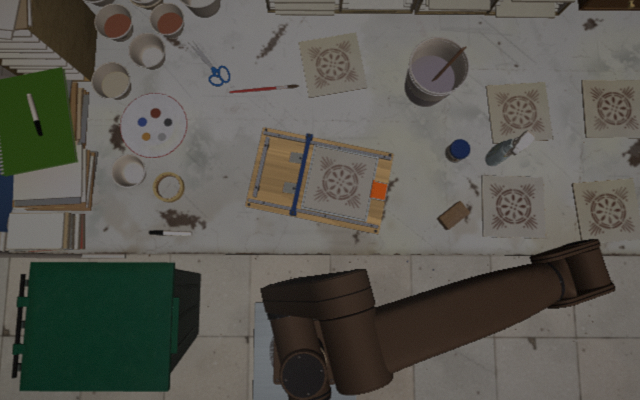

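View pics/side0.png

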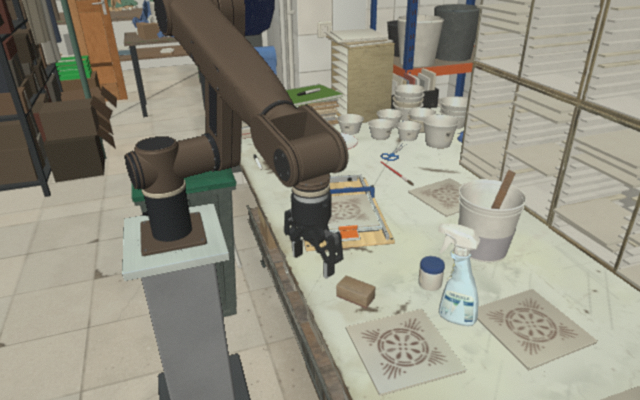

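The top view shows the jig at about (320,180), with the feed direction to image left. The orange pad is at (379,190) and the blue bridge bar runs from (308,136) to (294,214). The side view shows the pad at (347,232), with the brown block at (356,291) and the paint pot at (431,272) to the right of the jig.

```bash
python3 - <<'E'
from h import *
for n in('top','side'):
    f=np.load(f'{n}0.npz');p=f['p'];d=f['d'];h=cv2.cvtColor(p,cv2.COLOR_RGB2HSV)
    m=cv2.inRange(h,(3,190,150),(14,255,255))
    k,l,s,c=cv2.connectedComponentsWithStats(m)
    for j in range(1,k):
        if s[j,4]>15:
            ys,xs=np.where(l==j);r=cv2.minAreaRect(np.c_[xs,ys].astype(np.float32))
            print(n,'or',s[j],c[j],r,onplane(n,*c[j],.033))
    m=cv2.inRange(h,(105,120,40),(125,255,255))
    k,l,s,c=cv2.connectedComponentsWithStats(m)
    for j in range(1,k):
        if s[j,4]>60:
            ys,xs=np.where(l==j);r=cv2.minAreaRect(np.c_[xs,ys].astype(np.float32))
            print(n,'bl',s[j],c[j],r,onplane(n,*c[j],.051))
    if n=='top':
        g=cv2.resize(p[115:245,230:410],None,fx=4.4,fy=4.4,interpolation=cv2.INTER_CUBIC)
    else: g=cv2.resize(p[160:320,270:470],None,fx=3.7,fy=3.7,interpolation=cv2.INTER_CUBIC)
    cv2.imwrite(f'pics/{n}0z.png',g[:,:,::-1])
E
```

```text
top or [372 183  15  16 161] [379.14906832 190.33540373] ((378.8461608886719, 190.26922607421875), (11.96308422088623, 13.924245834350586), 11.309932708740234) [ 0.5014673  -0.23659603  0.033     ]
top bl [209  66  21  20 132] [218.08333333  74.87121212] ((219.0, 75.5), (19.0, 20.0), 90.0) [0.87819089 0.2864507  0.051     ]
top bl [291 135  21  80 236] [300.72881356 174.09322034] ((300.84222412109375, 174.25941467285156), (4.730130195617676, 81.00984191894531), 11.738572120666504) [0.54985742 0.01410897 0.051     ]
top bl [451 140  19  18 267] [459.82022472 148.55430712] ((460.0, 148.5), (17.0, 18.0), 90.0) [ 0.63500585 -0.49432987  0.051     ]
top bl [  0 175  13  56 552] [  4.85507246 199.89855072] ((5.999999046325684, 202.49998474121094), (11.999998092651367, 54.99999237060547), 0.0) [0.46351866 0.94371796 0.051     ]
side bl [371   0   5  29 104] [373.33653846  13.375     ] ((373.2811279296875, 13.971247673034668), (3.6770596504211426, 28.057567596435547), 2.2906100749969482) [2.34047671 3.64798556 0.051     ]
side bl [404   7  12  62 332] [409.23192771  39.12349398] ((409.78759765625, 37.68584442138672), (8.3148775100708, 61.130977630615234), 3.8140745162963867) [2.02540155 2.2479531  0.051     ]
side bl [456  74   9  22 132] [459.66666667  84.58333333] ((459.59173583984375, 84.31221771240234), (6.277776718139648, 21.608766555786133), 7.594643592834473) [1.66190408 0.96048127 0.051     ]
side bl [330 187  44   9 122] [353.40983607 189.8852459 ] ((351.6038513183594, 189.58078002929688), (43.03129959106445, 7.8327178955078125), 4.184916019439697) [ 0.60721929 -0.01844814  0.051     ]
```

View pics/top0z.png

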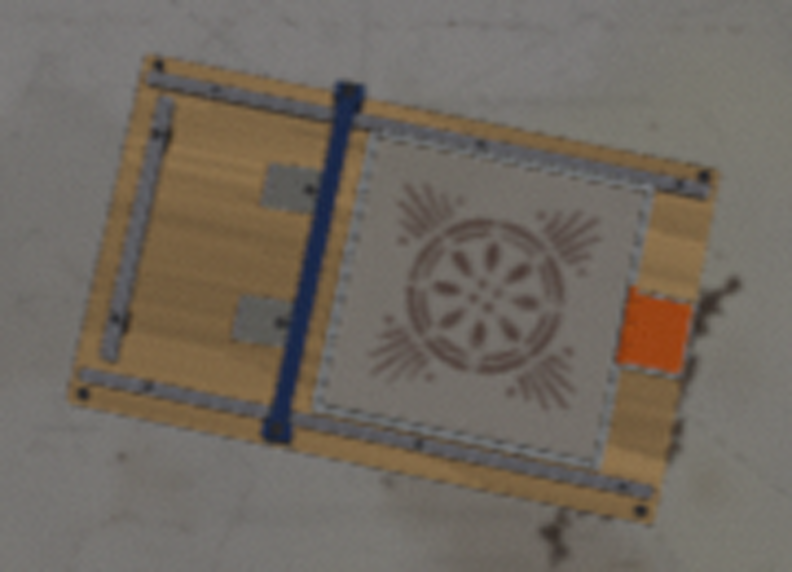

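View pics/side0z.png

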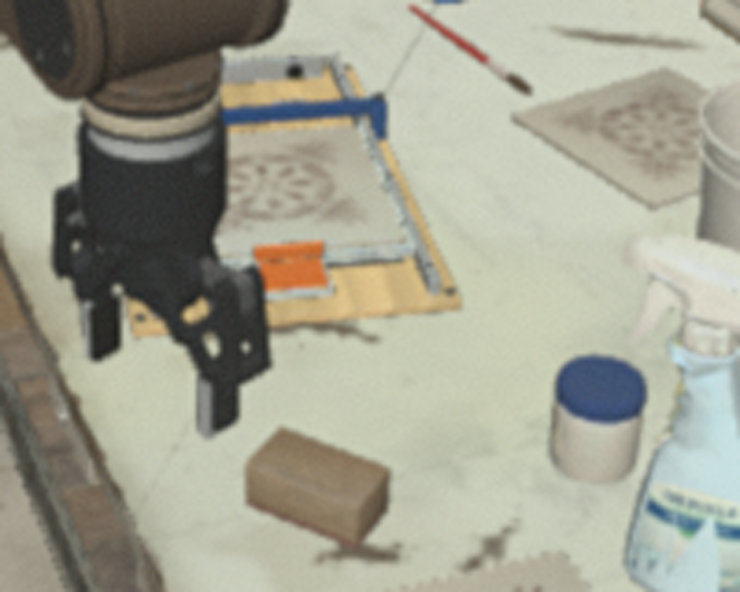

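```bash
python3 - <<'E'
from h import *
# base corners; order: (+x,-y far?) image
C=np.array([[148,57],[718,172],[652,522],[72,403]],float)/4.4+[230,115]
W=np.array([onplane('top',*c,.012) for c in C])[:,:2]
for a in range(4): print(W[a].round(4),np.linalg.norm(W[a]-W[a-1]).round(4))
# feed ~ +y world; y_jig = z cross x -> feed left(+y) => jig y = -x world (towards robot)
M=np.array([[200,-135],[-240,-135],[-240,135],[200,135]])/1000.
A=M-M.mean(0);B=W-W.mean(0)
th=np.arctan2((A[:,0]*B[:,1]-A[:,1]*B[:,0]).sum(),(A*B).sum())
R=np.array([[np.cos(th),-np.sin(th)],[np.sin(th),np.cos(th)]]);o=W.mean(0)-R@M.mean(0)
print('th',np.degrees(th),'o',o,'res',(M@R.T+o-W).round(4).tolist())
f=lambda x,y=0:(o+R@[x,y])
print('pad',f(-.214),'bridge',f(.042),'end pad',f(-.069))
# checks in depth and projections
d=np.load('top0.npz')['d']; 
for nm,x,z in(('pad',-.214,.033),('ledge',-.190,.046),('tile',-.085,.041),('bridge',.042,.051)):
    u,v=proj('top',[*f(x),z]);i,RR,t=cam('top');q=d[int(round(v)),int(round(u))]
    P=RR.T@(np.array([(u-i['cx'])/i['fx'],(v-i['cy'])/i['fy'],1])*q-t)
    print(nm,(u,v),P, proj('side',[*f(x),z]))
# pixel of pad, side: orange
p=np.load('side0.npz')['p'];h=cv2.cvtColor(p,cv2.COLOR_RGB2HSV);m=cv2.inRange(h,(3,150,120),(16,255,255))[215:250,330:370]
ys,xs=np.where(m);print('side orange',xs.min()+330,xs.max()+330,ys.min()+215,ys.max()+215,xs.mean()+330,ys.mean()+215)
from scipy.spatial.transform import Rotation as Ro
print(Ro.from_quat(ctrl.get_state()['tcp_rot']).as_matrix().round(4))
# neighbours
E
```

```text
[0.7112 0.1383] 0.2664
[ 0.6249 -0.2878] 0.4348
[ 0.3645 -0.2343] 0.2658
[0.4498 0.1894] 0.4322
th 78.60344913794958 o [ 0.54154679 -0.02897937] res [[0.0022, 0.0021], [0.0016, -0.0031], [-0.0027, -0.0033], [-0.0011, 0.0043]]
pad [ 0.49926074 -0.23875994] bridge [0.54984592 0.01219252] end pad [ 0.5279125 -0.0966189]
pad (np.float64(379.8374610157405), np.float64(191.02116966258072)) [ 0.49972962 -0.23924619  0.02980015] (np.float64(347.8171329253875), np.float64(233.37141611071303))
ledge (np.float64(373.0054775932598), np.float64(188.91839992272742)) [ 0.50634736 -0.21736437  0.03047977] (np.float64(346.4595120518923), np.float64(225.46381040736838))
tile (np.float64(340.4024351128868), np.float64(182.58016000545302)) [ 0.52489261 -0.11236126  0.04013916] (np.float64(340.66305363897766), np.float64(209.59186816418534))
bridge (np.float64(301.3328732187881), np.float64(174.0993045974754)) [0.55015589 0.01222172 0.04930435] (np.float64(334.5323034401645), np.float64(188.66256015004018))
side orange 339 357 226 237 348.3204419889503 231.3977900552486
[[ 9.184e-01  3.957e-01 -5.000e-04]
 [ 3.957e-01 -9.184e-01  2.100e-03]
 [ 3.000e-04 -2.100e-03 -1.000e+00]]
```

Base sizes come out at 435 x 266 mm against 440 x 270, and pad, tile and bridge heights agree with the spec. The pad is at about (0.4995, -0.239), with the feed at 78.6°. Next I work out the approach.

```bash
cat >> h.py <<'E'
from scipy.spatial.transform import Rotation as Ro
TH=np.radians(78.6); F=np.array([np.cos(TH),np.sin(TH),0])
RT=np.c_[F,[np.sin(TH),-np.cos(TH),0],[0,0,-1]]
def delta(p):
    s=ctrl.get_state();R=Ro.from_quat(s['tcp_rot']).as_matrix()
    print('t',s['time'],'pos',s['eef_pos'].round(4),'F',s['contact_force'].round(1),'open',round(s['opening'],2),'q',s['qpos'].round(2))
    print('dpos',(R.T@(np.array(p)-s['eef_pos'])).round(4),'drot',Ro.from_matrix(R.T@RT).as_rotvec().round(4))
PAD=np.array([.4995,-.239,0])
E
python3 -c "
from h import *
delta(PAD+.004*F+[0,0,.15])"
```

```text
t 0.1 pos [ 0.267  -0.6193  0.2471] F [-0.1 -0.5 -0.1] open 1.0 q [-1.31  0.29  1.58  0.    1.28 -0.15]
dpos [ 0.3663 -0.2604  0.0977] drot [-0.0018 -0.0013 -0.965 ]
```

Call:
{"api": "carry_out", "payload": {"commands": [{"delta_pos":[0.045,-0.032,0.012],"delta_rot":[0,0,-0.12],"claw":0},{"delta_pos":[0.075,-0.053,0.02],"delta_rot":[0,0,-0.24],"claw":0},{"delta_pos":[0.105,-0.075,0.028],"delta_rot":[0,0,-0.36],"claw":0},{"delta_pos":[0.135,-0.096,0.036],"delta_rot":[0,0,-0.48],"claw":0},{"delta_pos":[0.165,-0.117,0.044],"delta_rot":[0,0,-0.6],"claw":0},{"delta_pos":[0.195,-0.139,0.052],"delta_rot":[0,0,-0.72],"claw":0},{"delta_pos":[0.225,-0.16,0.06],"delta_rot":[0,0,-0.84],"claw":0},{"delta_pos":[0.255,-0.181,0.068],"delta_rot":[-0.002,-0.001,-0.965],"claw":0}], "force": 30}}

```text
time: 0.77
eef_pos: [0.4299, -0.3501, 0.1787]
tcp_rot: [0.772, 0.636, 0.0, -0.0]
contact_force: [1.9, 0.1, -0.4]
opening: 0.003
```

```bash
python3 -c "
from h import *
delta(PAD+.004*F+[0,0,.12])"
```

```text
t 0.7667 pos [ 0.4299 -0.3501  0.1787] F [ 1.9  0.1 -0.4] open 0.0 q [-0.87  0.09  1.94  0.    1.12 -0.67]
dpos [0.1263 0.047  0.0588] drot [-0.0002 -0.0006  0.0059]
```

Call:
{"api": "carry_out", "payload": {"commands": [{"delta_pos":[0.03,0.012,0.014],"delta_rot":[0,0,0.006],"claw":0},{"delta_pos":[0.06,0.023,0.028],"delta_rot":[0,0,0.006],"claw":0},{"delta_pos":[0.09,0.034,0.042],"delta_rot":[0,0,0.006],"claw":0},{"delta_pos":[0.115,0.043,0.053],"delta_rot":[0,0,0.006],"claw":0},{"delta_pos":[0.126,0.047,0.0588],"delta_rot":[0,0,0.006],"claw":0},{"delta_pos":[0.126,0.047,0.0588],"delta_rot":[0,0,0.006],"claw":0},{"delta_pos":[0.126,0.047,0.0588],"delta_rot":[0,0,0.006],"claw":0}]}}

```text
time: 1.35
eef_pos: [0.5001, -0.2354, 0.1197]
tcp_rot: [0.773, 0.634, -0.0, -0.001]
contact_force: [0.0, 0.4, 0.5]
opening: -0.001
```

```bash
python3 - <<'E'
from h import *
delta(PAD+.004*F+[0,0,.062])
ims=[]
for n,(a,b,c,d) in(('top',(140,240,310,430)),('side',(170,270,290,410))):
    p,_=ctrl.read_camera(n);ims.append(cv2.resize(p[a:b,c:d],(390,325),interpolation=cv2.INTER_CUBIC))
cv2.imwrite('pics/a1.png',np.hstack(ims)[:,:,::-1])
E
```

```text
t 1.35 pos [ 0.5001 -0.2354  0.1197] F [0.  0.4 0.5] open -0.0 q [-0.62  0.16  1.98 -0.    1.   -0.43]
dpos [0.0004 0.0002 0.0577] drot [-0.0011 -0.0004  0.0012]
```

View pics/a1.png

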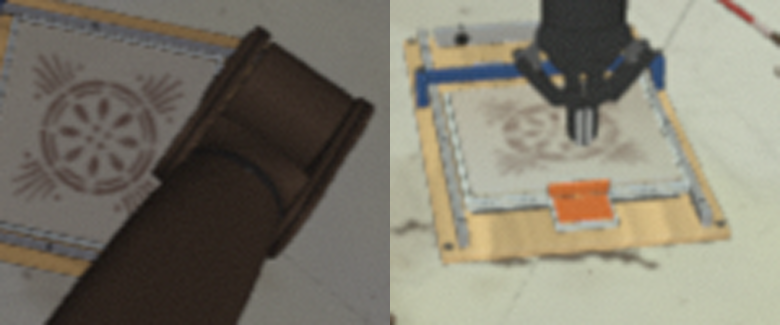

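In the side view (right half) the shut fingertips are at crop (582,142), full-image pixel (349,214), above the orange pad at crop (583,203). The top view of the pad is hidden by the arm. I go down near contact.

Call:
{"api": "carry_out", "payload": {"commands": [{"delta_pos":[0,0,0.02],"delta_rot":[0,0,0],"claw":0},{"delta_pos":[0,0,0.04],"delta_rot":[0,0,0],"claw":0},{"delta_pos":[0,0,0.052],"delta_rot":[0,0,0],"claw":0},{"delta_pos":[0,0,0.057],"delta_rot":[0,0,0],"claw":0},{"delta_pos":[0,0,0.057],"delta_rot":[0,0,0],"claw":0}]}}

```text
time: 1.87
eef_pos: [0.4993, -0.2373, 0.0628]
tcp_rot: [0.775, 0.632, -0.0, -0.001]
contact_force: [-0.0, -0.5, 0.2]
opening: 0.001
```

```bash
python3 - <<'E'
from h import *
delta(PAD+.004*F+[0,0,.05])
p,_=ctrl.read_camera('side');cv2.imwrite('pics/a2.png',cv2.resize(p[195:255,310:390],(800,600),interpolation=cv2.INTER_CUBIC)[:,:,::-1])
P=ctrl.get_state()['eef_pos'];print([(x-310)*10 if i==0 else (x-195)*10 for i,x in enumerate(proj('side',P-[0,0,.017]))])
for dx in(-.021,.0215):
  for dy in(-.026,.026):
    q=PAD+dx*F+dy*np.array([-F[1],F[0],0])+[0,0,.033];u,v=proj('side',q);print((u-310)*10,(v-195)*10)
E
```

```text
t 1.8667 pos [ 0.4993 -0.2373  0.0628] F [-0.  -0.5  0.2] open 0.0 q [-0.63  0.25  2.   -0.    0.9  -0.43]
dpos [0.0024 0.0006 0.0128] drot [-0.0012 -0.0005 -0.0026]
[np.float64(379.77867791979577), np.float64(342.2169267464338)]
478.4826580153026 415.2350958263514
305.1194507437566 429.6390810446158
450.86522817393075 338.7475179059288
281.7789913767609 352.49803579787596
```

View pics/a2.png

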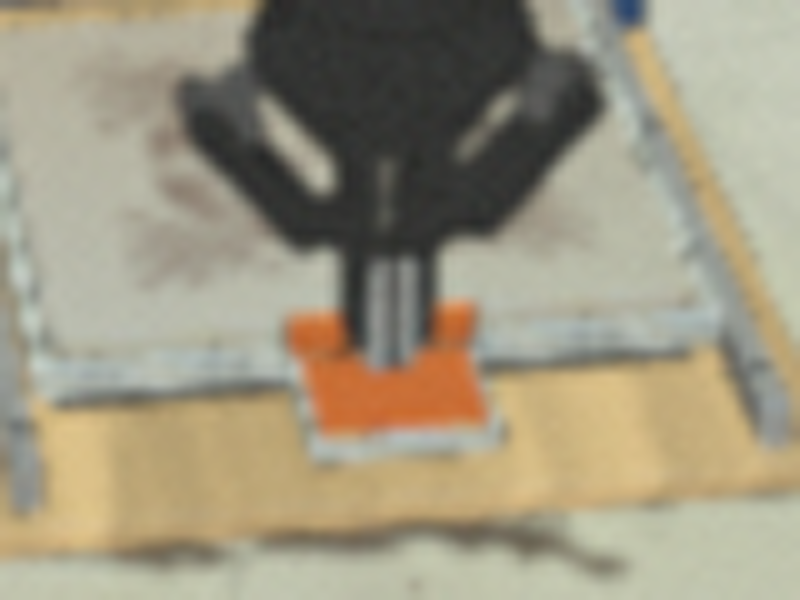

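The side view shows shut fingertips at crop (390,365), over the middle of the pad, whose rear edge runs (318,432)–(490,420) and ledge foot (300,360)–(475,350). They are just behind the ledge and centred, so I press.

Call:
{"api": "carry_out", "payload": {"commands": [{"delta_pos":[0,0,0.005],"delta_rot":[0,0,0],"claw":0},{"delta_pos":[0,0,0.01],"delta_rot":[0,0,0],"claw":0},{"delta_pos":[0,0,0.014],"delta_rot":[0,0,0],"claw":0},{"delta_pos":[0,0,0.018],"delta_rot":[0,0,0],"claw":0},{"delta_pos":[0,0,0.018],"delta_rot":[0,0,0],"claw":0},{"delta_pos":[0,0,0.018],"delta_rot":[0,0,0],"claw":0}]}}

```text
time: 2.42
eef_pos: [0.5005, -0.2379, 0.0469]
tcp_rot: [0.774, 0.633, -0.0, 0.001]
contact_force: [-2.4, 1.6, 6.9]
opening: -0.002
```

Call:
{"api": "carry_out", "payload": {"commands": [{"delta_pos":[0,0,0.004],"delta_rot":[0,0,0],"claw":0},{"delta_pos":[0,0,0.007],"delta_rot":[0,0,0],"claw":0},{"delta_pos":[0,0,0.009],"delta_rot":[0,0,0],"claw":0},{"delta_pos":[0,0,0.009],"delta_rot":[0,0,0],"claw":0},{"delta_pos":[0,0,0.009],"delta_rot":[0,0,0],"claw":0}]}}

```text
time: 2.83
eef_pos: [0.5008, -0.2381, 0.0417]
tcp_rot: [0.774, 0.633, -0.001, -0.001]
contact_force: [-9.0, 5.8, 22.5]
opening: 0.0
```

```bash
python3 -c "
from h import *
delta(PAD+.145*F+[0,0,.04])"
```

```text
t 2.8333 pos [ 0.5008 -0.2381  0.0417] F [-9.   5.8 22.5] open 0.0 q [-0.63  0.29  2.   -0.    0.86 -0.43]
dpos [ 0.1439 -0.0012  0.0016] drot [-0.0018  0.0004 -0.0008]
```

It is fully down: 8 mm of descent below contact and 22 N. I push forward and hold the downward bias.

Call:
{"api": "carry_out", "payload": {"commands": [{"delta_pos":[0.004,0,0.005],"delta_rot":[0,0,0],"claw":0},{"delta_pos":[0.01,0,0.005],"delta_rot":[0,0,0],"claw":0},{"delta_pos":[0.016,0,0.005],"delta_rot":[0,0,0],"claw":0},{"delta_pos":[0.022,0,0.005],"delta_rot":[0,0,0],"claw":0},{"delta_pos":[0.028,0,0.005],"delta_rot":[0,0,0],"claw":0},{"delta_pos":[0.034,0,0.005],"delta_rot":[0,0,0],"claw":0}]}}

```text
time: 3.33
eef_pos: [0.5076, -0.2061, 0.0415]
tcp_rot: [0.773, 0.634, -0.003, -0.001]
contact_force: [-13.0, 1.1, 28.2]
opening: -0.002
```

```bash
python3 - <<'E'
from h import *
delta(PAD+.145*F+[0,0,.04])
p,_=ctrl.read_camera('side');cv2.imwrite('pics/a3.png',cv2.resize(p[170:260,300:420],(800,600),interpolation=cv2.INTER_CUBIC)[:,:,::-1])
E
```

```text
t 3.3333 pos [ 0.5076 -0.2061  0.0415] F [-13.    1.1  28.2] open -0.0 q [-0.57  0.28  2.01 -0.01  0.86 -0.37]
dpos [ 0.1111 -0.0013  0.0012] drot [-0.0054  0.0028  0.0013]
```

View pics/a3.png

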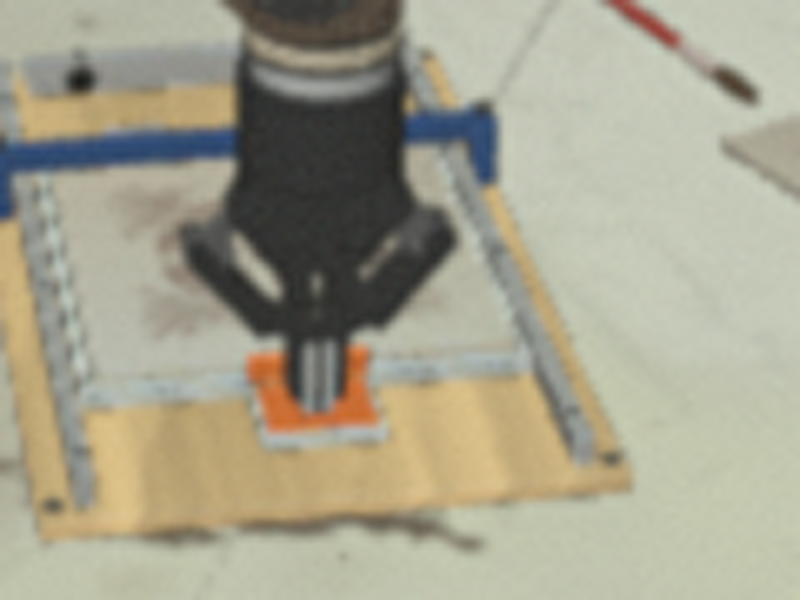

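The carriage is moving with the fingers: tips at crop (318,400) on the pad, the tile's front edge under the bar. I continue, easing the sideways load.

Call:
{"api": "carry_out", "payload": {"commands": [{"delta_pos":[0.008,-0.001,0.005],"delta_rot":[0.003,0,0],"claw":0},{"delta_pos":[0.015,-0.002,0.005],"delta_rot":[0,0,0],"claw":0},{"delta_pos":[0.022,-0.002,0.005],"delta_rot":[0,0,0],"claw":0},{"delta_pos":[0.029,-0.002,0.005],"delta_rot":[0,0,0],"claw":0},{"delta_pos":[0.036,-0.002,0.005],"delta_rot":[0,0,0],"claw":0},{"delta_pos":[0.043,-0.002,0.005],"delta_rot":[0,0,0],"claw":0},{"delta_pos":[0.05,-0.002,0.005],"delta_rot":[0,0,0],"claw":0}]}}

```text
time: 3.97
eef_pos: [0.5174, -0.1575, 0.0416]
tcp_rot: [0.773, 0.634, -0.003, 0.0]
contact_force: [-10.3, -1.3, 24.2]
opening: -0.001
```

```bash
python3 - <<'E'
from h import *
delta(PAD+.145*F+[0,0,.04])
p,_=ctrl.read_camera('side');cv2.imwrite('pics/a4.png',cv2.resize(p[170:260,300:420],(800,600),interpolation=cv2.INTER_CUBIC)[:,:,::-1])
E
```

```text
t 3.9667 pos [ 0.5174 -0.1575  0.0416] F [-10.3  -1.3  24.2] open -0.0 q [-0.48  0.27  2.03 -0.01  0.85 -0.28]
dpos [ 0.0616 -0.0012  0.0013] drot [-0.0037  0.0053  0.0029]
```

View pics/a4.png

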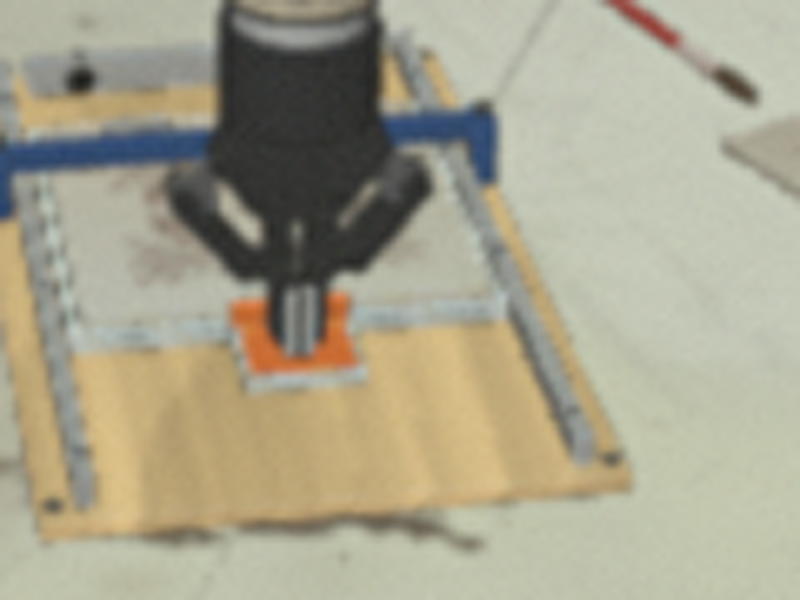

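It is travelling fine: the pad is now at crop (300,340), still under the fingers, and the tile is under the bar. Travel is about 82 mm.

Call:
{"api": "carry_out", "payload": {"commands": [{"delta_pos":[0.008,-0.001,0.005],"delta_rot":[0,0,0],"claw":0},{"delta_pos":[0.015,-0.002,0.005],"delta_rot":[0,0.003,0],"claw":0},{"delta_pos":[0.022,-0.002,0.005],"delta_rot":[0,0.003,0],"claw":0},{"delta_pos":[0.029,-0.002,0.005],"delta_rot":[0,0.003,0],"claw":0},{"delta_pos":[0.036,-0.002,0.005],"delta_rot":[0,0.003,0],"claw":0},{"delta_pos":[0.043,-0.002,0.005],"delta_rot":[0,0.003,0],"claw":0},{"delta_pos":[0.05,-0.002,0.005],"delta_rot":[0,0.003,0],"claw":0}]}}

```text
time: 4.6
eef_pos: [0.5275, -0.1083, 0.0416]
tcp_rot: [0.772, 0.635, -0.002, 0.001]
contact_force: [-9.5, -1.4, 26.2]
opening: 0.001
```

Call:
{"api": "carry_out", "payload": {"commands": [{"delta_pos":[0.006,-0.001,0.005],"delta_rot":[0,0,0],"claw":0},{"delta_pos":[0.01,-0.002,0.005],"delta_rot":[0,0.003,0],"claw":0},{"delta_pos":[0.013,-0.002,0.005],"delta_rot":[0,0.003,0],"claw":0},{"delta_pos":[0.015,-0.002,0.005],"delta_rot":[0,0.003,0],"claw":0},{"delta_pos":[0.017,-0.002,0.005],"delta_rot":[0,0.003,0],"claw":0},{"delta_pos":[0.017,-0.002,0.005],"delta_rot":[0,0.003,0],"claw":0}]}}

```text
time: 5.1
eef_pos: [0.5309, -0.0947, 0.0417]
tcp_rot: [0.771, 0.637, -0.002, 0.003]
contact_force: [-10.8, -7.8, 23.2]
opening: 0.002
```

```bash
python3 - <<'E'
from h import *
delta(PAD+.147*F+[0,0,.04])
p,_=ctrl.read_camera('side');cv2.imwrite('pics/a5.png',cv2.resize(p[170:260,300:420],(800,600),interpolation=cv2.INTER_CUBIC)[:,:,::-1])
E
```

```text
t 5.1 pos [ 0.5309 -0.0947  0.0417] F [-10.8  -7.8  23.2] open 0.0 q [-0.36  0.26  2.03 -0.01  0.84 -0.16]
dpos [-0.0006 -0.0022  0.0017] drot [0.0017 0.0079 0.0081]
```

View pics/a5.png

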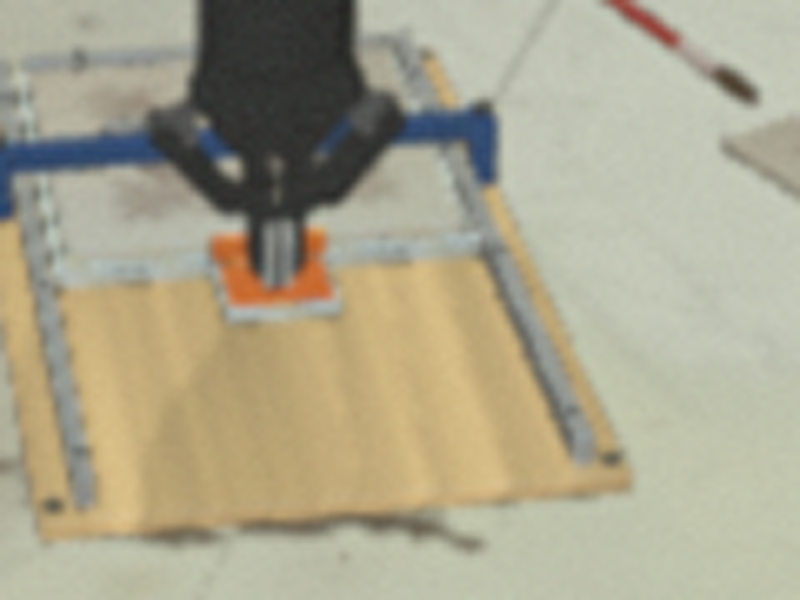

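The pad is at crop (278,268), the platen's front is close to the stop, and finger travel is 146.5 mm with rising resistance. I push a little more to be sure.

Call:
{"api": "carry_out", "payload": {"commands": [{"delta_pos":[0.004,-0.001,0.005],"delta_rot":[0,0,0],"claw":0},{"delta_pos":[0.006,-0.002,0.005],"delta_rot":[0,0,0],"claw":0},{"delta_pos":[0.008,-0.002,0.005],"delta_rot":[0,0,0],"claw":0},{"delta_pos":[0.008,-0.002,0.005],"delta_rot":[0,0,0],"claw":0}]}}

```text
time: 5.48
eef_pos: [0.5335, -0.0907, 0.0417]
tcp_rot: [0.77, 0.638, -0.003, 0.008]
contact_force: [-8.7, -9.9, 20.3]
opening: -0.001
```

Call:
{"api": "carry_out", "payload": {"commands": [{"delta_pos":[0.004,-0.002,0.005],"delta_rot":[0,0,0],"claw":0},{"delta_pos":[0.008,-0.003,0.005],"delta_rot":[0,0,0],"claw":0},{"delta_pos":[0.01,-0.003,0.005],"delta_rot":[0,0,0],"claw":0},{"delta_pos":[0.01,-0.003,0.005],"delta_rot":[0,0,0],"claw":0}]}}

```text
time: 5.82
eef_pos: [0.536, -0.0851, 0.0418]
tcp_rot: [0.769, 0.639, -0.004, 0.014]
contact_force: [-6.5, -12.0, 18.6]
opening: 0.0
```

```bash
python3 - <<'E'
from h import *
delta(PAD+.147*F+[0,0,.04])
p,_=ctrl.read_camera('side');cv2.imwrite('pics/a6.png',cv2.resize(p[170:260,300:420],(800,600),interpolation=cv2.INTER_CUBIC)[:,:,::-1])
E
```

```text
t 5.8167 pos [ 0.536  -0.0851  0.0418] F [ -6.5 -12.   18.6] open 0.0 q [-0.34  0.26  2.03 -0.03  0.83 -0.13]
dpos [-0.0109 -0.0055  0.002 ] drot [0.0167 0.0243 0.015 ]
```

View pics/a6.png

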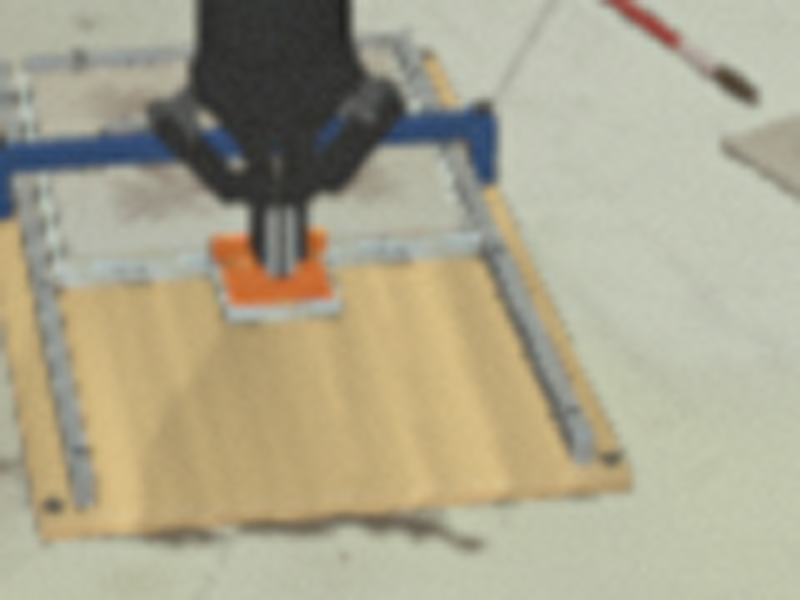

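The pad has not moved (still at crop (278,268)) while the fingers slid about 10 mm forward on it to the ledge. So the carriage is home, and I lift straight up, gently at first.

Call:
{"api": "carry_out", "payload": {"commands": [{"delta_pos":[0,0,0],"delta_rot":[0,0,0],"claw":0},{"delta_pos":[0,0,-0.005],"delta_rot":[0,0,0],"claw":0},{"delta_pos":[0,0,-0.012],"delta_rot":[0,0,0],"claw":0},{"delta_pos":[0,0,-0.03],"delta_rot":[0,0,0],"claw":0},{"delta_pos":[-0.01,0,-0.055],"delta_rot":[0,0,0],"claw":0},{"delta_pos":[-0.03,0,-0.085],"delta_rot":[0,0,0],"claw":0},{"delta_pos":[-0.06,0,-0.115],"delta_rot":[0,0,0],"claw":0},{"delta_pos":[-0.09,0,-0.145],"delta_rot":[0,0,0],"claw":0}]}}

```text
time: 6.53
eef_pos: [0.5173, -0.1683, 0.1886]
tcp_rot: [0.768, 0.64, -0.004, 0.013]
contact_force: [1.3, -0.7, 0.8]
opening: 0.002
```

Call:
{"api": "carry_out", "payload": {"commands": [{"delta_pos":[-0.03,0,-0.02],"delta_rot":[0,0,0],"claw":0},{"delta_pos":[-0.06,0,-0.04],"delta_rot":[0,0,0],"claw":0},{"delta_pos":[-0.09,0,-0.05],"delta_rot":[0,0,0],"claw":0},{"delta_pos":[-0.12,0,-0.05],"delta_rot":[0,0,0],"claw":0},{"delta_pos":[-0.15,0,-0.05],"delta_rot":[0,0,0],"claw":0},{"delta_pos":[-0.15,0,-0.05],"delta_rot":[0,0,0],"claw":0},{"delta_pos":[-0.15,0,-0.05],"delta_rot":[0,0,0],"claw":0}]}}

```text
time: 7.12
eef_pos: [0.4891, -0.3152, 0.2414]
tcp_rot: [0.769, 0.639, -0.004, 0.013]
contact_force: [1.8, -0.8, -1.3]
opening: 0.002
```

```bash
python3 - <<'E'
from h import *
delta(PAD+.147*F+[0,0,.04])
for n,s in(('side',(slice(170,260),slice(300,420))),('top',(slice(115,250),slice(230,410)))):
    p,_=ctrl.read_camera(n);cv2.imwrite(f'pics/e_{n}.png',cv2.resize(p[s],(800,600),interpolation=cv2.INTER_CUBIC)[:,:,::-1])
    m=cv2.inRange(cv2.cvtColor(p,cv2.COLOR_RGB2HSV),(3,150,120),(14,255,255))
    k,l,st,c=cv2.connectedComponentsWithStats(m)
    for j in range(1,k):
        if st[j,4]>40: q=onplane(n,*c[j],.029);print(n,st[j],c[j],q,(q-[.54155,-.02898,.029])@F)
E
```

```text
t 7.1167 pos [ 0.4891 -0.3152  0.2414] F [ 1.8 -0.8 -1.3] open 0.0 q [-0.74  0.08  1.83 -0.01  1.21 -0.55]
dpos [ 0.2282 -0.0044  0.1964] drot [0.0146 0.0221 0.0148]
side [101  13  17  43 150] [110.1         33.98666667] [-0.30731268  3.61117771  0.029     ] 3.4005577313605944
side [112  57  13  37  97] [119.15463918  74.79381443] [-0.19494696  2.01867945  0.029     ] 1.8616875005206859
side [427  63  45  12 326] [451.90184049  68.6993865 ] [1.86962662 1.36547538 0.029     ] 1.6294485094186906
side [393  65  12  11  72] [398.34722222  70.63888889] [1.52365033 1.44914142 0.029     ] 1.6430791573080714
side [407  69  14   6  53] [414.16981132  71.13207547] [1.61211176 1.40032494 0.029     ] 1.6127108193824016
side [332 204  17  10 138] [340.51449275 208.46376812] [ 0.53438163 -0.08609395  0.029     ] -0.05740404114381284
top [326 171  17  20 231] [333.55411255 181.15151515] [ 0.5312854  -0.09112216  0.029     ] -0.06294504470919453
```

View pics/e_side.png

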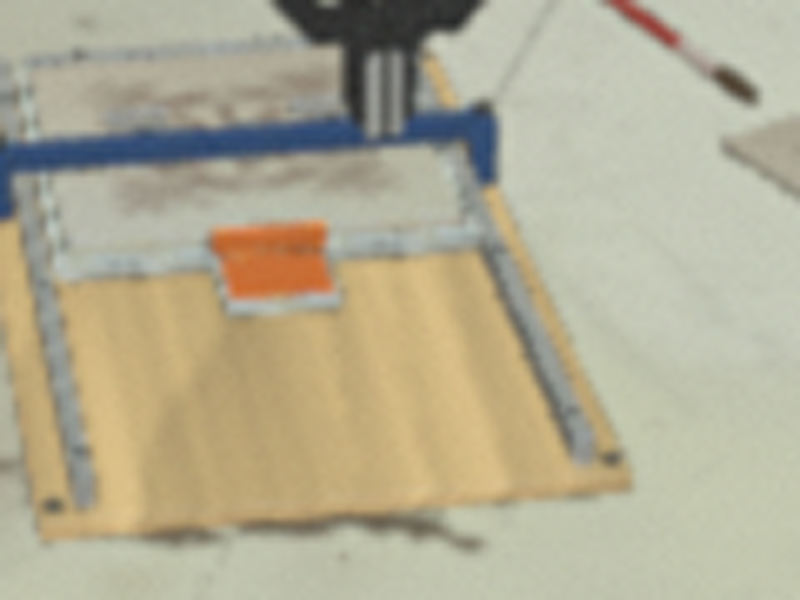

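View pics/e_top.png

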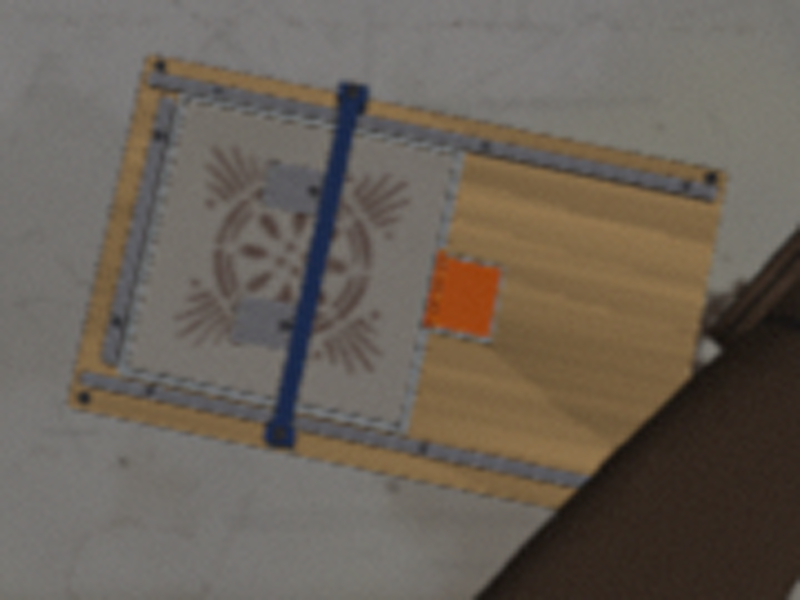

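The top view shows the platen's front edge (185,97)–(125,370) at the end stop, with the tile centred in its nest, the bar and leaves over it. Pad at (465,297). One number check of the travel, with the same mask before and after:

```bash
python3 - <<'E'
from h import *
p0=np.load('top0.npz')['p'];p1,_=ctrl.read_camera('top')
r=[]
for p,z in((p0,.033),(p1,.029)):
    m=cv2.inRange(cv2.cvtColor(p,cv2.COLOR_RGB2HSV),(3,150,120),(14,255,255));m[:170]=0;m[205:]=0;m[:,:310]=0;m[:,400:]=0
    ys,xs=np.where(m);r.append(onplane('top',xs.mean(),ys.mean(),z));print(len(xs))
print('travel',(r[1]-r[0])@F, r)
# bystander check: difference
b=np.abs(p1.astype(int)-p0).max(2)>60;b[240:]=0;b[115:245,230:410]=0;ys,xs=np.where(b);print('changed px',len(xs),xs.min() if len(xs) else 0,xs.max() if len(xs) else 0)
E
```

```text
225
230
travel 0.14547050895626387 [array([ 0.50243896, -0.23377619,  0.033     ]), array([ 0.53138278, -0.09121406,  0.029     ])]
changed px 3166 410 597
```

```bash
python3 -c "
from plant import ctrl
print(ctrl.sign_off(), ctrl.get_state()['time'])"
```

```text
the job is handed in; nothing more can be done
the job is handed in; nothing more can be done
```

The tile is loaded under the bridge with the carriage fully home, and the job is handed in after about 7 s of robot time; sign-off reported no verdict.

**What I did:** I pressed the orange pad down with shut fingertips: about 8 mm of descent, 20–28 N. I kept it pressed while pushing the carriage to the end stop. At the stop the pad no longer moved, and the fingers slid about 10 mm forward on it, towards the ledge. I then lifted straight up and moved clear.

**Last checks:**
- **Travel:** the top camera gives 145.5 mm, against the nominal 145 mm, with the platen's front edge at the end stop.
- **Tile:** it looks centred in its nest with the bar and leaves over it. I judged this from the pictures and did not measure its height above the seat or how far the platen stayed down.
- **Arm:** it is clear, and the force reading was back to within 2 N.
- **Bystanders:** my picture-difference check was inconclusive, because the arm covers part of the view. I kept the arm well above them and felt no unexpected contact.

A sideways load of about 10 N showed during the push. It did no visible harm.

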